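# Pull out the spice tray until it locks and put the missing jar back

## Robot

A 6-joint arm with a two-finger parallel gripper is mounted at the origin on a cart in front of the work surface, level with it; the furniture and walls round the work are solid. World frame = base frame: x ahead of the robot, y to its left, z up, the work surface at z = 0. Lengths are in m, angles in rad, forces in N, time in s.
With the tool pointing down it reaches from about 0.35 to 0.975 m from the base axis. Payload 4.9 kg.
Tool frame: the origin (TCP) lies on the centre line of the jaws, within the pads' length; the fingertips stand 8 mm ahead of it and the grasp point (between the pads) lies 11 mm behind it; z points along the fingers, y is the direction in which the jaws open and shut (so a half turn about z gives the same grasp; the last joint's range is limited). The gripper opens to 85 mm and grips with 20 to 120 N. Pads are 22 mm wide; open, the fingers measure 114 mm over their backs; the gripper's body (76 mm by 85 mm) begins 54 mm behind the grasp point. The pads swing forward as they close: fully open they stand 13 mm farther back than shut.
Start: joints at [1.013, 0.053, 1.613, -0, 1.476, -0.119], TCP at [0.266, 0.566, 0.209] pointing down, gripper open.
Joint ranges: [-3.01, 3.01], [-1.01, 2.22], [0.06, 2.58], [-1.02, 4.17], [0.09, 2.62], [-3.14, 3.14]. Speed limits (rad/s): [2.57, 2.57, 3.14, 3.14, 3.14, 3.14].

## Interface

Orientations are given as a unit quaternion [w, x, y, z].
In Python, from plant import manip gives the robot as it stands.
- The arm moves only by the tool step_arm, never from a script. Its argument "deltas" is a list of rows, each a list of 7 numbers: the shift along the tool's x, y, z in m, then the turn, a rotation vector about the tool's x, y, z in rad, then the gripper command: -1 is fully open, 1 is shut, values between are in proportion. In form: [[dx, dy, dz, ax, ay, az, hand], ...]. A call has 1 to 20 rows; each row is the pose to reach, as a shift and turn from the pose commanded when the call began, along the tool's axes at that moment; what a row does not reach only later rows make up. A row lasts 1/10 s, in which the tool goes at most 50 mm and 8.59 degrees, less where a joint would pass 70% of its speed; a pose out of reach is approached as far as the arm can. A call with a gripper value outside its range is refused whole. The fingers move at their own pace and stop on an object; the grip force is fixed at half the most. Time passes only in rows, so rows that repeat a pose let the fingers close. It gives the time, the measured TCP pose, the force and the opening at its end, in the units of the state.
- manip.state(): the state, without advancing time (a new reading comes with each control period).
- manip.grab_frame(name): name is "scene" or "top" or "wrist"; returns the picture (400x640x3 uint8, red, green, blue); there is no depth.
- manip.get_calibration(name): a dict with "fov_y" (degrees; the focal length in pixels is half the picture's height over the tangent of half this angle, whatever the lens; pixels are square), "cx", "cy" (the principal point, pixels), "R" (3x3) and "t" (3): a world point X has camera coordinates R X + t. Camera axes: x right, y down, z forward; pixel columns grow to the right and rows downward; lengths in m; the calibration is good to about 2 mm. A picture is of the moment at which its call begins: read the wrist's pose just before it. get_calibration takes no time and is no camera call; for the wrist camera it gives the pose at the moment of the call.
- manip.job_done(): hands the job in, once; it reports no verdict.
The state is a dict: "time": time; "joint_pos": joint angles; "joint_vel": joint speeds; "joint_efforts": joint torques, N m; "tool_pos": TCP position; "tool_rot": TCP orientation; "contact_force": force on the tool from outside, world axes, zero at the start; "ft_torque": the same for the moment, N m; "gripper_width": opening from 0.0 (shut) to 1.0 (fully open).
Only numpy, scipy, OpenCV 4.12 (cv2) and the standard library are available. Lean on these libraries where they do the work, as an engineer would, in place of code of your own. Each camera call takes 0.05 s, during which the arm holds its last target.

## Task

The white spice tray is pushed back on its pull-out base: hook a fingertip behind the rolled lip of its high back and drag it gently towards you, against the sprung buffers at the front, until the catch has risen behind it and holds it out. Then gently set the pink-lidded jar that stands on the worktop upright into the empty middle hole of the tray, right down on the bottom, and leave the other jars and everything around undisturbed.

Things in the scene. Friction and masses are not known exactly. Their poses are not given: they have to be found in the camera images.
- base: fixed pull-out base: dark board 222 (x) x 250 (y) x 12 mm, two white runners with tops 17 mm above the worktop, aluminium side guides up to 30 mm. Origin: centre of its underside, on the worktop; -x is the pull-out direction, roughly towards the robot. An adjustable steel strip along its middle carries the front stop and the catch
- stop_nominal (a point): mid-setting of the stop: an upright steel plate, 110 mm wide, with two sprung rubber buffers 36 mm above the worktop. Point fixed to the base, 82 mm before its origin; the strip is set anew each time and is not measured: the buffers' faces lie up to 14 mm before or behind it. They push back with 3 N, 5.4 N when pressed in 6 mm, where the tray meets rigid steel sleeves: feel for them
- tray: loose white metal tray, outside 120 (x) x 222 (y) mm, 0.3 to 0.55 kg empty, sliding on the runners with 2 mm play each side; it starts with its origin 30 to 40 mm behind the base's and must come 41 to 79 mm forward. Origin: centre of its underside; x points to its back. Walls 3 mm, front and sides 32 mm high, back 44 mm. Dragging takes 2 to 6 N; over 20 N of push from the fingers is too much
- lip (a point): rearmost line of the outward-rolled lip (10 mm thick, 210 mm long) on the tray's back, at its middle: 42 mm above the tray's underside, 59 mm above the worktop, 68 mm behind the tray's origin; crest 5 mm higher. x to the back, y along the lip. Behind it free space down to the board, 12 mm above the worktop; in front of it a trough 47 mm wide with a teaspoon
- empty_hole (a point): bottom of the empty middle hole, on the tray's floor, 20 mm above the worktop; hole 54 mm wide, 20 mm deep, in a wooden insert at the front of the tray (83 mm before the back wall's outside). Two 100 mm tall jars stand 73 mm to either side of it in like holes
- catch (a joint): height of the sprung brass catch (22 mm wide) above the runners, m: 0 = held down under the tray, 0.008 = risen behind the tray's back wall, which locks the tray out. It rises once the tray has pressed the buffers in by 3 mm, 3 mm before the hard stop; let go, the buffers then push the tray back tight against it. Short of that they push the tray off
- pink_jar: glass spice jar with a pink lid, 46 mm across, 98 mm tall, about 0.11 kg; origin at the centre of its underside, z up. It stands alone on the worktop to the right of the base
- spice_3: bystander: spice jar with a beige lid, 44 mm across, 100 mm tall, loose in an outer hole of the tray; origin at its underside
- spice_2: bystander: spice jar with a grey and green lid, 43 mm across, 100 mm tall, loose in the other outer hole of the tray; origin at its underside
- tumbler: bystander: drinking glass, 80 mm across, 91 mm tall; origin at its underside
- espresso_cup: bystander: white espresso cup, orange inside, 62 mm across (92 with its handle), 51 mm tall; origin at its underside
- egg_timer: bystander: beige wind-up kitchen timer, 60 mm across, 48 mm tall; origin at its underside
- gas_lighter: bystander: slim kitchen lighter, 231 mm long (its y axis), 25 mm wide, lying left of the base; origin at its underside
Not all that is in view belongs to the job. What is shaped like the pink_jar but blue or turquoise is not meant.

How it is judged:
By the outcome, as a careful person would: the job done as asked, in the order asked, and still so for the second after the job is handed in, with the robot touching nothing.
It also fails if it takes over 54 s, if anything falls off the work surface, if the arm or the gripper's body presses on something with over 40 N, if the wrist force passes 120 N, or if a joint passes its speed limit or range.

## Working session

There is one attempt and no reset: what is moved stays moved. The work goes in short steps, Python scripts to look and compute and a tool call to move; the robot and the scene stay as the last step left them, time stands still between calls to the robot, and variables do not carry over. Pictures are saved under pics/ and viewed, and the job is handed in when it is done.

Besides the shell and the picture viewer there is one more tool, called after "Emit:" in YAML: its name, and indented under it one key for each argument. step_arm: Moves the arm, as the interface text tells. Its arguments: {"type":"object","properties":{"deltas":{"type":"array"}},"required":["deltas"]}

```bash
mkdir -p pics; ls; python3 - <<'E'
from plant import manip
import cv2
print(manip.state())
for n in ["scene","top","wrist"]:
    c=manip.get_calibration(n); print(n,c)
    f=manip.grab_frame(n); cv2.imwrite(f"pics/{n}0.png",cv2.cvtColor(f,cv2.COLOR_RGB2BGR))
E
```

```text
pics
{'time': 0.0, 'joint_pos': array([ 1.01297898e+00,  5.33587760e-02,  1.61427560e+00, -2.53273391e-05,
        1.47601911e+00, -1.18997461e-01]), 'joint_vel': array([ 0.00125009, -0.00037319, -0.00032669,  0.00091499,  0.00183545,
        0.00101714]), 'joint_efforts': array([ 2.98788163e-04, -3.93684626e+01, -3.70174277e+01, -1.76759359e-04,
        7.21246353e-03,  1.60453261e-06]), 'tool_pos': array([0.2651939 , 0.56521072, 0.20747288]), 'tool_rot': array([-3.30190907e-04,  2.17652454e-01,  9.76025792e-01, -9.76156593e-04]), 'contact_force': array([ 0.70610752, -0.07827035, -0.32376683]), 'ft_torque': array([-0.0458931 , -0.01193492,  0.02613018]), 'gripper_width': 0.9987129536203476}
scene {'fov_y': 47.93323680064158, 'cx': 318.4126420893249, 'cy': 204.7171020484764, 'R': array([[ 0.88631796,  0.46307329, -0.00189619],
       [ 0.36005086, -0.69169746, -0.62603354],
       [-0.291211  ,  0.55418205, -0.77979382]]), 't': array([-0.56787035, -0.13135729,  1.48692682])}
top {'fov_y': 51.253730922807115, 'cx': 317.92254381895077, 'cy': 208.2343563855382, 'R': array([[ 0.01597178, -0.99965851,  0.02068258],
       [-0.99583553, -0.01776079, -0.0894212 ],
       [ 0.089758  , -0.01916823, -0.99577913]]), 't': array([0.04501476, 0.59415456, 1.14807295])}
wrist {'fov_y': 60.434008657982304, 'cx': 315.6642446468564, 'cy': 203.69855268083026, 'R': array([[ 0.42424738,  0.90554398, -0.00206344],
       [ 0.86956986, -0.40675548,  0.27999684],
       [ 0.25271014, -0.12058223, -0.9599987 ]]), 't': array([-0.62348001, -0.03525234,  0.37959341])}
```

View pics/scene0.png

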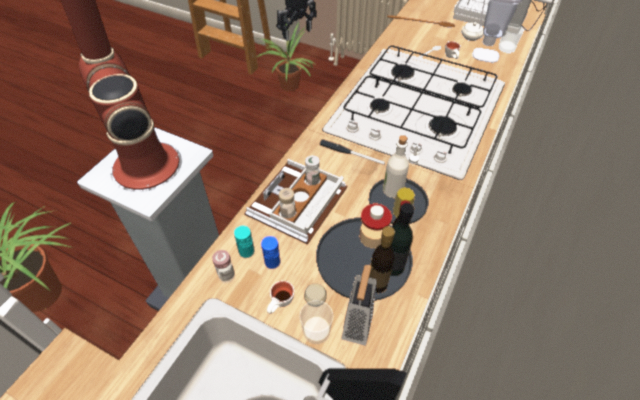

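View pics/top0.png

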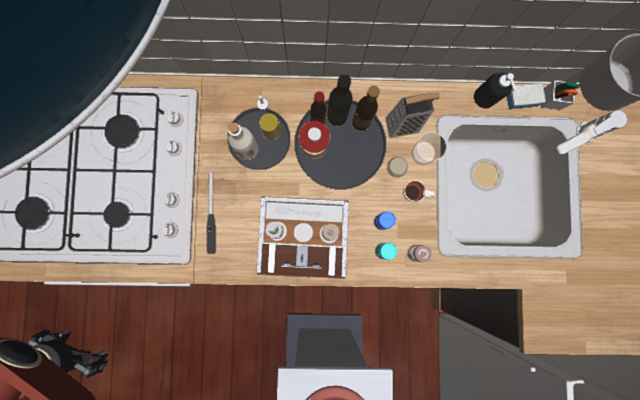

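View pics/wrist0.png

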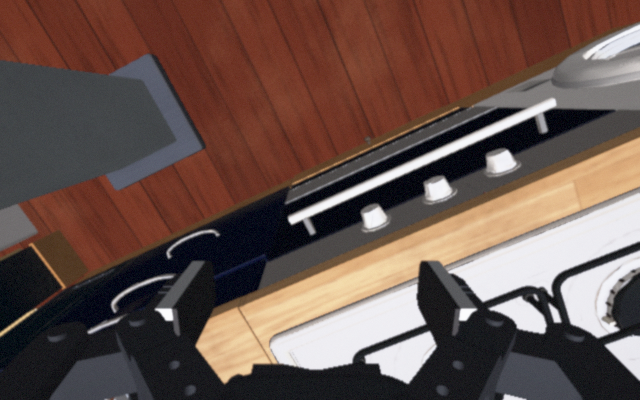

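```bash
python3 - <<'E'
import cv2
f=cv2.imread("pics/top0.png"); cv2.imwrite("pics/topz.png",cv2.resize(f[180:290,240:445],None,fx=3.9,fy=3.9,interpolation=cv2.INTER_CUBIC))
f=cv2.imread("pics/scene0.png"); cv2.imwrite("pics/scenez.png",cv2.resize(f[145:285,200:360],None,fx=4.2,fy=4.2,interpolation=cv2.INTER_CUBIC))
E
```

```text
(no output)
```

View pics/topz.png

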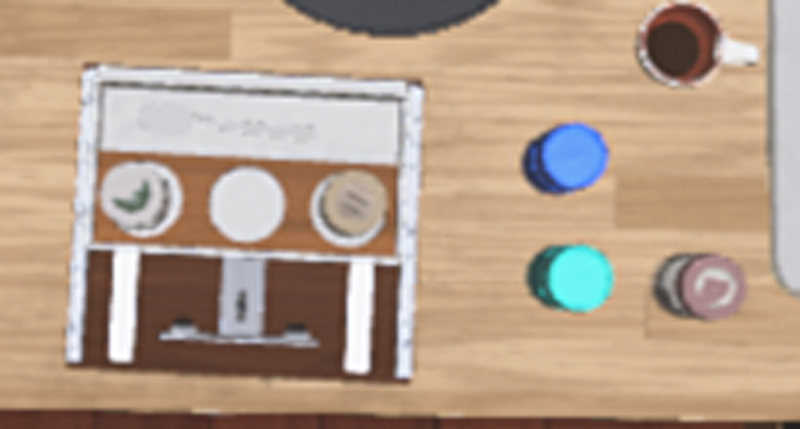

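View pics/scenez.png

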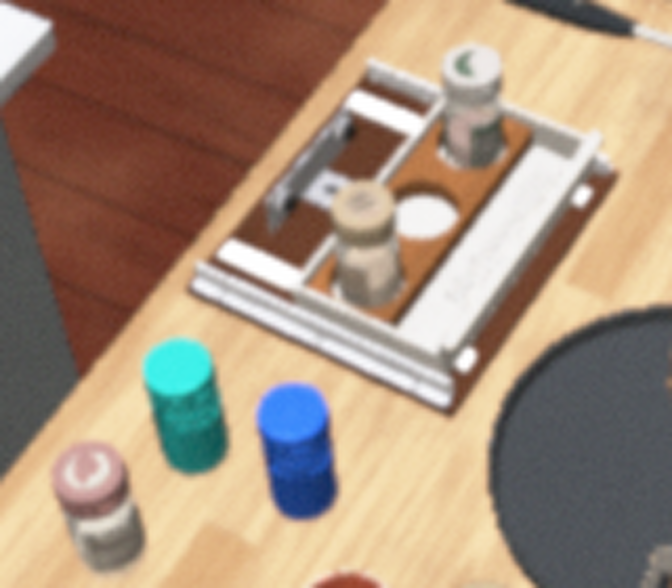

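```bash
cat > h.py <<'E'
import numpy as np, cv2
from plant import manip
def cam(name,cal=None):
    c=cal or manip.get_calibration(name); f=200/np.tan(np.radians(c["fov_y"]/2))
    return f,c["cx"],c["cy"],np.array(c["R"]),np.array(c["t"])
def ray(name,u,v,cal=None):
    f,cx,cy,R,t=cam(name,cal); d=R.T@np.array([(u-cx)/f,(v-cy)/f,1.]); return -R.T@t,d
def onz(name,u,v,z,cal=None):
    o,d=ray(name,u,v,cal); return o+d*(z-o[2])/d[2]
def proj(name,X,cal=None):
    f,cx,cy,R,t=cam(name,cal); p=R@np.array(X)+t; return f*p[0]/p[2]+cx,f*p[1]/p[2]+cy
def two(r1,r2):
    (o1,d1),(o2,d2)=r1,r2
    A=np.c_[d1,-d2]; s=np.linalg.lstsq(A,o2-o1,rcond=None)[0]
    a,b=o1+s[0]*d1,o2+s[1]*d2; return (a+b)/2,np.linalg.norm(a-b)
E
python3 - <<'E'
from h import *
np.set_printoptions(precision=4,suppress=True)
T=lambda x,y:((x+.5)/3.9-.5+240,(y+.5)/3.9-.5+180)
S=lambda x,y:((x+.5)/4.2-.5+200,(y+.5)/4.2-.5+145)
pts={"hole":(247,204,.038),"lipL":(97,73,.063),"lipR":(410,90,.063),"frontL":(90,245,.049),"frontR":(398,259,.049),
"gFL":(74,362,.03),"gFR":(403,378,.03),"gBL":(92,68,.03),"gBR":(417,84,.03),"bufL":(185,326,.036),"bufR":(295,332,.036),"pink":(713,288,.098),"s2":(140,194,.119),"s3":(355,203,.119),"turq":(580,278,.098),"blue":(574,157,.098)}
for k,(x,y,z) in pts.items(): print(k,onz("top",*T(x,y),z))
print(manip.state()["tool_pos"])
for k,t,s in [("pink",(713,288),(91,472)),("s2",(140,194),(472,60)),("s3",(355,203),(364,203)),("blue",(574,157),(292,410))]:
    print(k,two(ray("top",*T(*t)),ray("scene",*S(*s))))
print(T(247,204), manip.get_calibration("wrist")["R"])
s=manip.state();c=manip.get_calibration("wrist");R=np.array(c["R"]);print("cam pos",-R.T@c["t"])
E
```

```text
hole [0.5256 0.0957 0.038 ]
lipL [0.6145 0.2018 0.063 ]
lipR [ 0.6065 -0.0174  0.063 ]
frontL [0.4947 0.2049 0.049 ]
frontR [ 0.4883 -0.0113  0.049 ]
gFL [0.4121 0.2161 0.03  ]
gFR [ 0.4042 -0.0173  0.03  ]
gBL [0.6217 0.2091 0.03  ]
gBR [ 0.6144 -0.0252  0.03  ]
bufL [0.4388 0.1379 0.036 ]
bufR [0.4358 0.0601 0.036 ]
pink [ 0.4722 -0.2205  0.098 ]
s2 [0.5283 0.1652 0.119 ]
s3 [0.5248 0.023  0.119 ]
turq [ 0.4775 -0.1305  0.098 ]
blue [ 0.5591 -0.1263  0.098 ]
[0.2652 0.5654 0.2078]
pink (array([ 0.4734, -0.2211,  0.0924]), np.float64(0.0031339516749264067))
s2 (array([0.5302, 0.1659, 0.1269]), np.float64(0.00504005998628002))
s3 (array([0.5259, 0.0238, 0.1186]), np.float64(0.002762207416033566))
blue (array([ 0.5601, -0.1264,  0.0947]), np.float64(0.0018557540968048294))
(302.96153846153845, 231.93589743589743) [[ 0.4242  0.9055 -0.0018]
 [ 0.8695 -0.4068  0.28  ]
 [ 0.2528 -0.1204 -0.96  ]]
cam pos [0.1993 0.5961 0.3731]
```

Emit:
step_arm:
  deltas:
    - [-0.539,-0.267,0.009,0,0,1.164,1]
    - [-0.539,-0.267,0.009,0,0,1.164,1]
    - [-0.539,-0.267,0.009,0,0,1.164,1]
    - [-0.539,-0.267,0.009,0,0,1.164,1]
    - [-0.539,-0.267,0.009,0,0,1.164,1]
    - [-0.539,-0.267,0.009,0,0,1.164,1]
    - [-0.539,-0.267,0.009,0,0,1.164,1]
    - [-0.539,-0.267,0.009,0,0,1.164,1]
    - [-0.539,-0.267,0.009,0,0,1.164,1]
    - [-0.539,-0.267,0.009,0,0,1.164,1]
    - [-0.539,-0.267,0.009,0,0,1.164,1]
    - [-0.539,-0.267,0.009,0,0,1.164,1]
    - [-0.539,-0.267,0.009,0,0,1.164,1]
    - [-0.539,-0.267,0.009,0,0,1.164,1]
    - [-0.539,-0.267,0.009,0,0,1.164,1]

```text
time: 1.65
tool_pos: [0.6393, 0.0959, 0.1993]
tool_rot: [-0.0, 0.718, 0.696, -0.0]
contact_force: [-0.6, 0.5, 0.4]
gripper_width: 0.001
```

```bash
python3 - <<'E'
from h import *
import json
c=manip.get_calibration("wrist"); f=manip.grab_frame("wrist"); cv2.imwrite("pics/w1.png",cv2.cvtColor(f,cv2.COLOR_RGB2BGR))
import pickle; pickle.dump(c,open("w1.pkl","wb")); s=manip.state(); print(s["time"],s["tool_pos"],s["tool_rot"],s["joint_pos"],s["contact_force"])
E
```

```text
1.7 [0.63924235 0.09627419 0.19954007] [-2.93301150e-04  7.17828881e-01  6.96219506e-01 -1.02984840e-04] [3.43097204e-02 1.08406134e-01 1.56933887e+00 2.98284670e-04
 1.46439406e+00 6.48394233e-02] [ 1.26717113 -0.64346733  0.33904225]
```

View pics/w1.png

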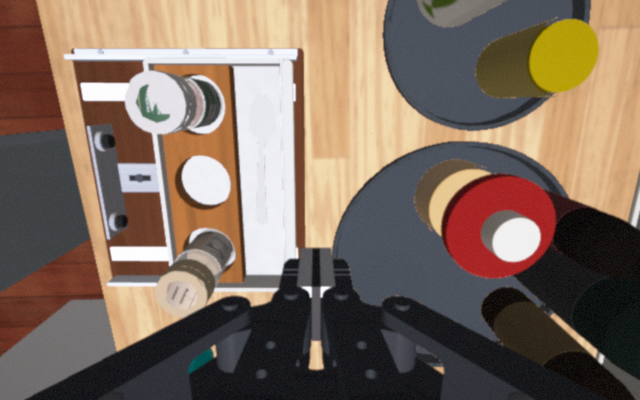

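```bash
python3 - <<'E'
import cv2
f=cv2.imread("pics/w1.png"); cv2.imwrite("pics/w1z.png",cv2.resize(f[40:300,60:320],None,fx=3,fy=2.3,interpolation=cv2.INTER_CUBIC))
cv2.imwrite("pics/w1z.png",cv2.resize(f[40:300,60:320],None,fx=2.3,fy=2.3,interpolation=cv2.INTER_CUBIC))
E
```

```text
(no output)
```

View pics/w1z.png

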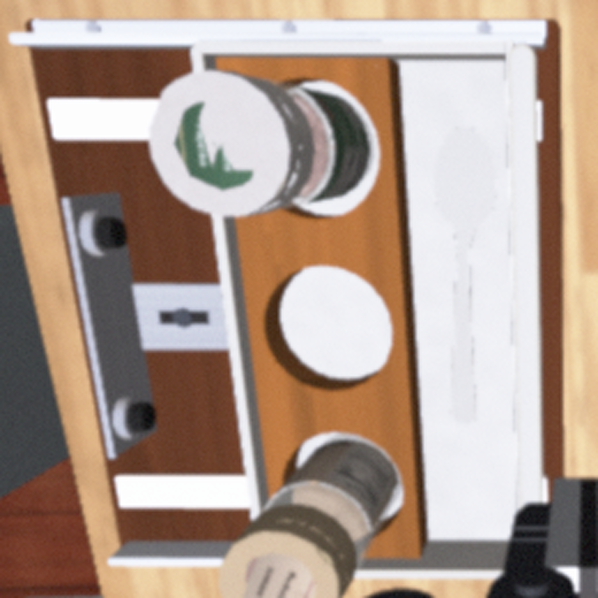

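```bash
python3 - <<'E'
from h import *
import pickle
np.set_printoptions(precision=4,suppress=True)
c=pickle.load(open("w1.pkl","rb"))
Z=lambda x,y:((x+.5)/2.3-.5+60,(y+.5)/2.3-.5+40)
a=-.033; ex=np.array([np.cos(a),np.sin(a)]); ey=np.array([-ex[1],ex[0]]); o=np.array([.513,.0957])
pts={"lipcrest1":(524,80,.064),"lipcrest2":(526,320,.064),"lipcrest3":(526,480,.064),"liprear1":(536,100,.059),"liprear2":(541,320,.059),"liprear3":(545,460,.059),
"frontout1":(196,66,.049),"frontout2":(232,330,.049),"frontout3":(252,500,.049),
"buf1":(127,228,.036),"buf2":(156,415,.036),"holeL":(268,330,.04),"holeR":(393,330,.04),"holeT":(330,264,.04),"holeB":(330,388,.04),"floorC?":(338,323,.02),
"guideBL":(545,28,.03),"guideBR":(578,570,.03),"guideFL":(12,38,.03),"guideFR":(110,562,.03)}
for k,(x,y,z) in pts.items():
    p=onz(0,*Z(x,y),z,c); d=p[:2]-o; print(k,p,"base:",d@ex,d@ey)
for n,cc in(("top",None),):
    pass
E
```

```text
lipcrest1 [0.6173 0.1909 0.064 ] base: 0.10108631358371185 0.09853976432668561
lipcrest2 [0.6134 0.1034 0.064 ] base: 0.10006351498358006 0.011018825052068557
lipcrest3 [0.6098 0.0362 0.064 ] base: 0.09872697142098417 -0.05629643617722218
liprear1 [0.6209 0.1842 0.059 ] base: 0.10494340121569265 0.09206108894481792
liprear2 [0.6189 0.1022 0.059 ] base: 0.10557934951730498 0.009958677157944983
liprear3 [0.6177 0.0428 0.059 ] base: 0.10637998969985481 -0.04945750839602796
frontout1 [0.4939 0.2007 0.049 ] base: -0.02258285246159597 0.10430910479174046
frontout2 [0.4915 0.0997 0.049 ] base: -0.02166995580789982 0.003291225098185551
frontout3 [0.4882 0.0238 0.049 ] base: -0.02237310836674757 -0.07269109363839618
buf1 [0.4489 0.141  0.036 ] base: -0.06556739595022464 0.043156596895918574
buf2 [0.4459 0.0598 0.036 ] base: -0.0659191782141832 -0.038094262784457135
holeL [0.5024 0.0973 0.04  ] base: -0.01066818519424711 0.0012669898749056332
holeR [0.555  0.0957 0.04  ] base: 0.042000657171855034 0.0014084217766501947
holeT [0.5319 0.1242 0.04  ] base: 0.017943907275613378 0.02913804254251342
holeB [0.5254 0.0711 0.04  ] base: 0.013173637356100396 -0.024218499847111632
floorC? [0.5256 0.0952 0.02  ] base: 0.012588002706239672 -3.820736561256897e-05
guideBL [0.6239 0.2123 0.03  ] base: 0.10702703880195358 0.1202256972313995
guideBR [ 0.6287 -0.0257  0.03  ] base: 0.11959812386702977 -0.11748400786292545
guideFL [0.4146 0.2152 0.03  ] base: -0.10233420598064116 0.11614111833495383
guideFR [ 0.4069 -0.0148  0.03  ] base: -0.1023718819299351 -0.11392726114942238
```

```bash
python3 - <<'E'
from h import *
import pickle
c=pickle.load(open("w1.pkl","rb"))
for z in (0,.05,.1,.15): print(z,onz("top",312,158,z),onz(0,428,200,z,c),onz("top",342,187,z))
print(two(ray("top",315,134),ray(0,515,238,c)))
E
```

```text
0 [0.74210986 0.07412742 0.        ] [0.76026927 0.06138808 0.        ] [ 0.65864609 -0.01420059  0.        ]
0.05 [0.73147778 0.07427093 0.05      ] [0.74379476 0.0759043  0.05      ] [ 0.65150497 -0.01036266  0.05      ]
0.1 [0.7208457  0.07441444 0.1       ] [0.72732024 0.09042053 0.1       ] [ 0.64436385 -0.00652473  0.1       ]
0.15 [0.71021362 0.07455795 0.15      ] [0.71084572 0.10493676 0.15      ] [ 0.63722274 -0.00268681  0.15      ]
(array([0.77853582, 0.06901509, 0.13435258]), np.float64(0.003891992069267439))
```

Emit:
step_arm:
  deltas:
    - [-0.003,0.003,0.03,0,0,0,1]
    - [-0.003,0.003,0.06,0,0,0,1]
    - [-0.003,0.003,0.09,0,0,0,1]
    - [-0.003,0.003,0.11,0,0,0,1]
    - [-0.003,0.003,0.125,0,0,0,1]
    - [-0.003,0.003,0.135,0,0,0,1]
    - [-0.003,0.003,0.142,0,0,0,1]
    - [-0.003,0.003,0.146,0,0,0,1]
    - [-0.003,0.003,0.146,0,0,0,1]

```text
time: 2.6
tool_pos: [0.6431, 0.0921, 0.0539]
tool_rot: [0.0, 0.718, 0.696, 0.0]
contact_force: [0.5, 0.5, -0.1]
gripper_width: -0.003
```

Emit:
step_arm:
  deltas:
    - [0,-0.002,0,0,0,0,1]
    - [0,-0.004,0,0,0,0,1]
    - [0,-0.006,0,0,0,0,1]
    - [0,-0.008,0,0,0,0,1]

```text
time: 3.0
tool_pos: [0.6349, 0.0922, 0.0541]
tool_rot: [0.0, 0.718, 0.696, 0.0]
contact_force: [0.2, -0.9, -0.1]
gripper_width: -0.001
```

Emit:
step_arm:
  deltas:
    - [0,-0.001,0,0,0,0,1]
    - [0,-0.002,0,0,0,0,1]
    - [0,-0.003,0,0,0,0,1]

```text
time: 3.3
tool_pos: [0.6319, 0.0923, 0.0537]
tool_rot: [0.0, 0.718, 0.696, 0.0]
contact_force: [0.4, -0.9, -0.4]
gripper_width: 0.002
```

Emit:
step_arm:
  deltas:
    - [0,-0.001,0,0,0,0,1]
    - [0,-0.002,0,0,0,0,1]
    - [0,-0.003,0,0,0,0,1]

```text
time: 3.6
tool_pos: [0.6289, 0.0924, 0.0537]
tool_rot: [-0.0, 0.718, 0.696, -0.0]
contact_force: [0.9, 0.5, -0.2]
gripper_width: 0.005
```

Emit:
step_arm:
  deltas:
    - [0,-0.001,0,0,0,0,1]
    - [0,-0.002,0,0,0,0,1]
    - [0,-0.003,0,0,0,0,1]

```text
time: 3.9
tool_pos: [0.6258, 0.0925, 0.0537]
tool_rot: [-0.0, 0.718, 0.696, -0.0]
contact_force: [0.3, -0.8, -0.6]
gripper_width: 0.0
```

Emit:
step_arm:
  deltas:
    - [0,-0.001,0,0,0,0,1]
    - [0,-0.002,0,0,0,0,1]
    - [0,-0.003,0,0,0,0,1]

```text
time: 4.2
tool_pos: [0.6228, 0.0926, 0.0537]
tool_rot: [0.0, 0.718, 0.696, -0.0]
contact_force: [-0.3, 0.1, -0.3]
gripper_width: 0.002
```

```bash
python3 - <<'E'
from h import *
f=manip.grab_frame("wrist"); g=cv2.cvtColor(f,cv2.COLOR_RGB2BGR); cv2.imwrite("pics/w2.png",g)
t=cv2.cvtColor(manip.grab_frame("scene"),cv2.COLOR_RGB2BGR);cv2.imwrite("pics/s2.png",cv2.resize(t[100:285,180:380],None,fx=3,fy=3,interpolation=cv2.INTER_CUBIC))
E
```

```text
(no output)
```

View pics/w2.png

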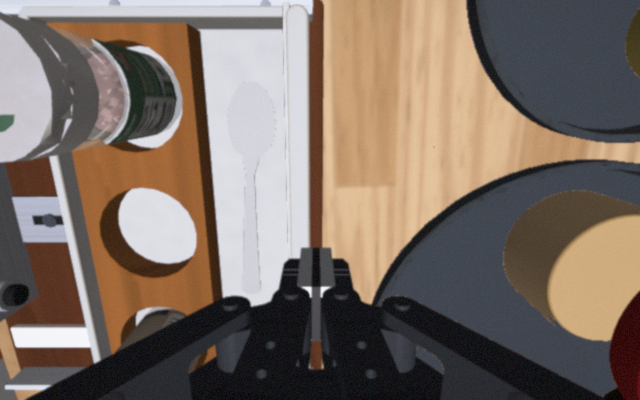

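View pics/s2.png

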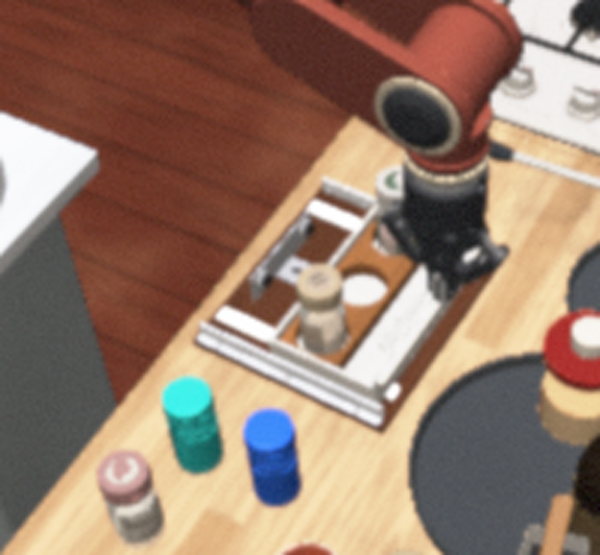

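```bash
python3 - <<'E'
from h import *
g=cv2.imread("pics/w2.png"); cv2.imwrite("pics/w2z.png",cv2.resize(g[200:330,240:390],None,fx=4.5,fy=4.5,interpolation=cv2.INTER_CUBIC))
c=manip.get_calibration("wrist")
s=manip.state();print(s["tool_pos"],s["contact_force"],s["time"])
print(onz(0,309,200,.059,c),onz(0,299,100,.064,c),onz(0,300,247,.046,c),onz(0,333,247,.046,c))
print(proj(0,[.6187,.092,.059],c),proj(0,s["tool_pos"]-[0,0,.008],c))
E
```

```text
[0.6228089  0.09262731 0.05367288] [ 0.00670782  0.2622451  -0.54860487] 4.3
[0.61877564 0.11927411 0.059     ] [0.6162511  0.16568222 0.064     ] [0.6125113  0.08919245 0.046     ] [0.63049471 0.08863239 0.046     ]
(np.float64(310.8299554091619), np.float64(251.83433477943618)) (np.float64(318.6925413055074), np.float64(240.3680576888944))
```

View pics/w2z.png

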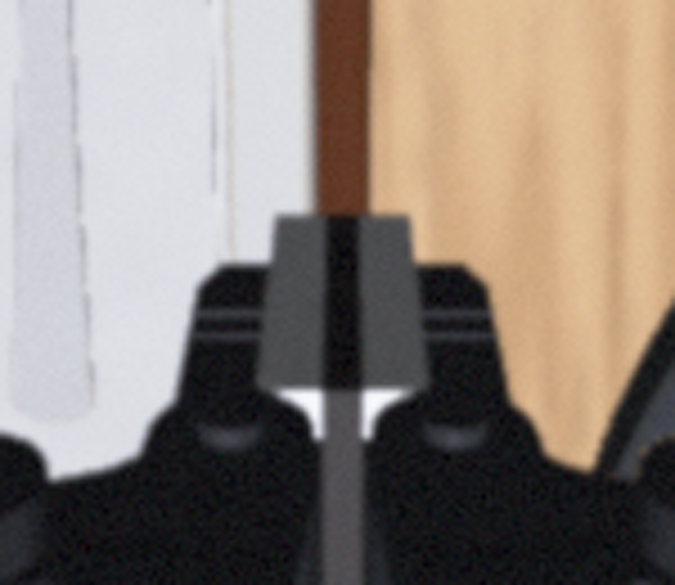

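```bash
python3 - <<'E'
from h import *
c=manip.get_calibration("wrist")
for y in (.0816,.1036):
  for z in (.046,.055,.064,.072,.08): print(y,z,proj(0,[.6138,y,z],c),proj(0,[.6318,y,z],c))
E
```

```text
0.0816 0.046 (np.float64(302.9422681601424), np.float64(259.6560212525007)) (np.float64(335.58822399368415), np.float64(258.72686339653836))
0.0816 0.055 (np.float64(302.3269839112718), np.float64(267.1291172101681)) (np.float64(336.534393411776), np.float64(266.1623441320314))
0.0816 0.064 (np.float64(301.64992105868265), np.float64(275.3525613761102)) (np.float64(337.5756558452481), np.float64(274.34511416943997))
0.0816 0.072 (np.float64(300.988350692188), np.float64(283.3878374954628)) (np.float64(338.59318468685785), np.float64(282.3413735654109))
0.0816 0.08 (np.float64(300.2619487191408), np.float64(292.21054286844156)) (np.float64(339.71053312649815), np.float64(291.1220661548361))
0.1036 0.046 (np.float64(301.2225827821337), np.float64(221.973493252686)) (np.float64(334.9673752621505), np.float64(220.97897996883998))
0.1036 0.055 (np.float64(300.5004402035362), np.float64(227.84569268215537)) (np.float64(335.91626018699804), np.float64(226.80747814435122))
0.1036 0.064 (np.float64(299.70309364795276), np.float64(234.32942335744644)) (np.float64(336.9640606122771), np.float64(233.24356191712246))
0.1036 0.072 (np.float64(298.92124912487446), np.float64(240.6870971720428)) (np.float64(337.99159012988105), np.float64(239.5551322264517))
0.1036 0.08 (np.float64(298.05964699848283), np.float64(247.69333065691995)) (np.float64(339.1240553185105), np.float64(246.51126685659983))
```

```bash
python3 - <<'E'
from h import *
c=manip.get_calibration("wrist")
print(two(ray("scene",326.3,199),ray(0,316,247,c)))
for z in (.046,.06,.08): print(z,proj("scene",[.6228,.0926,z]))
t=cv2.imread("pics/s2.png"); cv2.imwrite("pics/s2z.png",t[150:350,330:530].repeat(3,0).repeat(3,1))
E
```

```text
(array([0.61909826, 0.09645275, 0.06531865]), np.float64(0.005009915448023215))
0.046 (np.float64(327.5817609590442), np.float64(204.7285646187972))
0.06 (np.float64(327.64905146304494), np.float64(201.718756363634))
0.08 (np.float64(327.7471496119781), np.float64(197.3309660972408))
```

View pics/s2z.png

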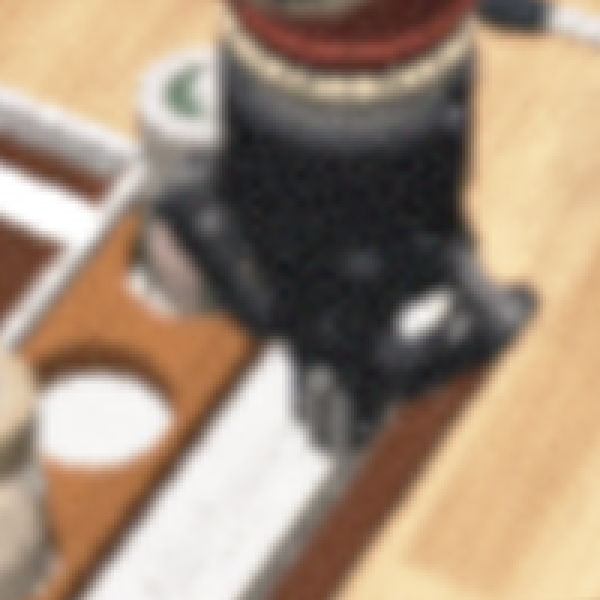

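Emit:
step_arm:
  deltas:
    - [0,0.01,0,0,0,0,1]
    - [0,0.019,0,0,0,0,1]
    - [0,0.019,0.008,0,0,0,1]
    - [0,0.019,0.016,0,0,0,1]
    - [0,0.019,0.022,0,0,0,1]
    - [0,0.019,0.024,0,0,0,1]

```text
time: 4.9
tool_pos: [0.6406, 0.092, 0.0277]
tool_rot: [-0.001, 0.718, 0.696, -0.001]
contact_force: [0.7, -0.3, 0.1]
gripper_width: 0.001
```

```bash
python3 - <<'E'
from h import *
f=manip.grab_frame("wrist"); g=cv2.cvtColor(f,cv2.COLOR_RGB2BGR); cv2.imwrite("pics/w3.png",g)
t=cv2.cvtColor(manip.grab_frame("scene"),cv2.COLOR_RGB2BGR);cv2.imwrite("pics/s3.png",cv2.resize(t[150:250,260:380],None,fx=6,fy=6,interpolation=cv2.INTER_CUBIC))
E
```

```text
(no output)
```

View pics/w3.png

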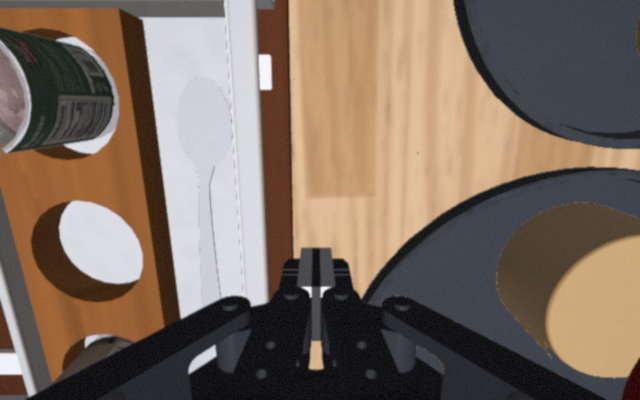

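View pics/s3.png

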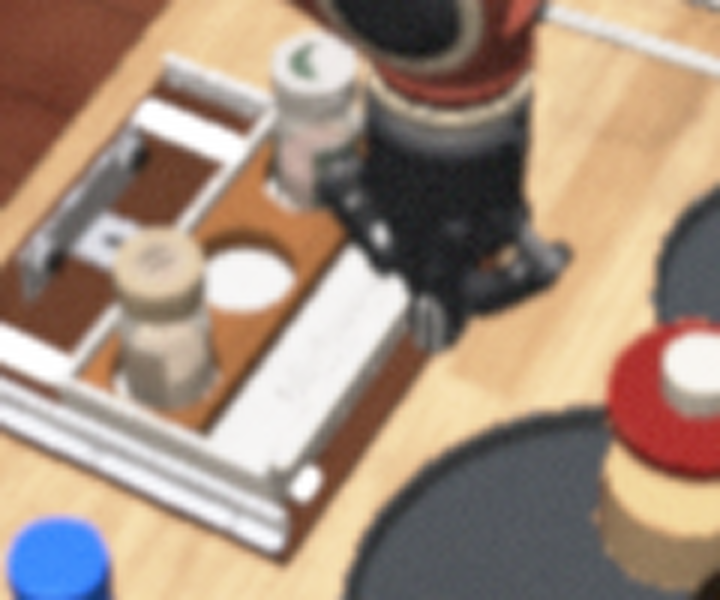

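```bash
python3 - <<'E'
from h import *
c=manip.get_calibration("wrist"); s=manip.state(); print(s["tool_pos"],s["contact_force"])
for z in (.02,.03,.04,.05,.06): print(z,proj("scene",[.6406,.092,z]))
# knuckle points
for z in (.06,.08,.1,.12): print(onz(0,230,305,z,c),onz(0,400,305,z,c))
E
```

```text
[0.64110627 0.092015   0.02864421] [ 0.11492372  0.4234419  -0.50939357]
0.02 (np.float64(332.7173021470604), np.float64(212.50924713363136))
0.03 (np.float64(332.79487604719395), np.float64(210.4340154072608))
0.04 (np.float64(332.87336636939136), np.float64(208.33426785612977))
0.05 (np.float64(332.9527894494218), np.float64(206.20956747105797))
0.06 (np.float64(333.033162013635), np.float64(204.0594667941817))
[0.60095741 0.07847503 0.06      ] [0.67660297 0.07620686 0.06      ]
[0.60709031 0.09115372 0.08      ] [0.67145144 0.0892239  0.08      ]
[0.6132232 0.1038324 0.1      ] [0.66629991 0.10224093 0.1       ]
[0.61935609 0.11651108 0.12      ] [0.66114838 0.11525797 0.12      ]
```

Emit:
step_arm:
  deltas:
    - [0,-0.002,0,0,0,0,1]
    - [0,-0.004,0,0,0,0,1]
    - [0,-0.006,0,0,0,0,1]

```text
time: 5.3
tool_pos: [0.636, 0.0923, 0.0302]
tool_rot: [0.0, 0.718, 0.696, 0.0]
contact_force: [0.3, 0.4, -1.3]
gripper_width: -0.003
```

Emit:
step_arm:
  deltas:
    - [0,-0.001,0,0,0,0,1]
    - [0,-0.002,0,0,0,0,1]
    - [0,-0.003,0,0,0,0,1]

```text
time: 5.6
tool_pos: [0.6329, 0.0923, 0.0298]
tool_rot: [0.0, 0.718, 0.696, 0.0]
contact_force: [0.0, 0.0, -1.0]
gripper_width: 0.001
```

Emit:
step_arm:
  deltas:
    - [0,-0.001,0,0,0,0,1]
    - [0,-0.002,0,0,0,0,1]
    - [0,-0.003,0,0,0,0,1]

```text
time: 5.9
tool_pos: [0.6315, 0.0924, 0.0305]
tool_rot: [0.001, 0.718, 0.696, 0.001]
contact_force: [5.4, 0.2, 0.5]
gripper_width: 0.0
```

Emit:
step_arm:
  deltas:
    - [0,-0.002,0,0,0,0,1]
    - [0,-0.004,0,0,0,0,1]
    - [0,-0.006,0,0,0,0,1]
    - [0,-0.008,0,0,0,0,1]

```text
time: 6.3
tool_pos: [0.6223, 0.0926, 0.0301]
tool_rot: [0.0, 0.718, 0.696, 0.0]
contact_force: [4.9, 0.3, 0.3]
gripper_width: 0.003
```

Emit:
step_arm:
  deltas:
    - [0,-0.002,0,0,0,0,1]
    - [0,-0.004,0,0,0,0,1]
    - [0,-0.006,0,0,0,0,1]
    - [0,-0.008,0,0,0,0,1]
    - [0,-0.01,0,0,0,0,1]

```text
time: 6.8
tool_pos: [0.6121, 0.093, 0.0299]
tool_rot: [0.0, 0.718, 0.696, 0.0]
contact_force: [6.1, -0.6, 1.8]
gripper_width: -0.001
```

Emit:
step_arm:
  deltas:
    - [0,-0.002,0,0,0,0,1]
    - [0,-0.004,0,0,0,0,1]
    - [0,-0.006,0,0,0,0,1]
    - [0,-0.008,0,0,0,0,1]
    - [0,-0.01,0,0,0,0,1]

```text
time: 7.3
tool_pos: [0.6022, 0.0933, 0.03]
tool_rot: [0.0, 0.718, 0.696, 0.0]
contact_force: [5.4, -0.9, 0.9]
gripper_width: -0.004
```

Emit:
step_arm:
  deltas:
    - [0,-0.002,0,0,0,0,1]
    - [0,-0.004,0,0,0,0,1]
    - [0,-0.006,0,0,0,0,1]
    - [0,-0.008,0,0,0,0,1]

```text
time: 7.7
tool_pos: [0.5944, 0.0936, 0.0301]
tool_rot: [0.0, 0.718, 0.696, 0.0]
contact_force: [4.7, 0.1, 0.4]
gripper_width: 0.001
```

Emit:
step_arm:
  deltas:
    - [0,-0.001,0,0,0,0,1]
    - [0,-0.002,0,0,0,0,1]

```text
time: 7.9
tool_pos: [0.5924, 0.0936, 0.0301]
tool_rot: [0.0, 0.718, 0.696, 0.001]
contact_force: [5.3, -0.1, 0.5]
gripper_width: 0.002
```

Emit:
step_arm:
  deltas:
    - [0,-0.001,0,0,0,0,1]
    - [0,-0.002,0,0,0,0,1]

```text
time: 8.1
tool_pos: [0.5904, 0.0937, 0.0302]
tool_rot: [0.001, 0.718, 0.696, 0.001]
contact_force: [5.7, 0.4, 0.9]
gripper_width: 0.0
```

Emit:
step_arm:
  deltas:
    - [0,-0.001,0,0,0,0,1]
    - [0,-0.002,0,0,0,0,1]

```text
time: 8.3
tool_pos: [0.5885, 0.0937, 0.0302]
tool_rot: [0.001, 0.718, 0.696, 0.001]
contact_force: [5.3, -0.9, 0.8]
gripper_width: -0.001
```

Emit:
step_arm:
  deltas:
    - [0,-0.001,0,0,0,0,1]

```text
time: 8.4
tool_pos: [0.5875, 0.0938, 0.0302]
tool_rot: [0.001, 0.718, 0.696, 0.001]
contact_force: [5.3, -0.6, 1.7]
gripper_width: 0.002
```

Emit:
step_arm:
  deltas:
    - [0,-0.001,0,0,0,0,1]

```text
time: 8.5
tool_pos: [0.5865, 0.0938, 0.0302]
tool_rot: [0.001, 0.718, 0.696, 0.001]
contact_force: [5.6, -0.7, 1.8]
gripper_width: -0.003
```

Emit:
step_arm:
  deltas:
    - [0,-0.001,0,0,0,0,1]

```text
time: 8.6
tool_pos: [0.5856, 0.0938, 0.0302]
tool_rot: [0.001, 0.718, 0.696, 0.001]
contact_force: [7.9, 0.1, 1.0]
gripper_width: 0.0
```

Emit:
step_arm:
  deltas:
    - [0,-0.001,0,0,0,0,1]

```text
time: 8.7
tool_pos: [0.5854, 0.0938, 0.0307]
tool_rot: [0.001, 0.718, 0.696, 0.001]
contact_force: [8.4, -1.1, 0.8]
gripper_width: -0.005
```

Emit:
step_arm:
  deltas:
    - [0,-0.001,0,0,0,0,1]

```text
time: 8.8
tool_pos: [0.5849, 0.0939, 0.031]
tool_rot: [0.002, 0.718, 0.696, 0.002]
contact_force: [7.4, 0.7, 1.7]
gripper_width: 0.004
```

Emit:
step_arm:
  deltas:
    - [0,-0.001,0,0,0,0,1]

```text
time: 8.9
tool_pos: [0.5841, 0.0939, 0.0311]
tool_rot: [0.002, 0.718, 0.696, 0.002]
contact_force: [8.7, -0.3, 1.3]
gripper_width: 0.003
```

Emit:
step_arm:
  deltas:
    - [0,-0.0005,0,0,0,0,1]

```text
time: 9.0
tool_pos: [0.5836, 0.0939, 0.0312]
tool_rot: [0.002, 0.718, 0.696, 0.002]
contact_force: [8.5, 0.4, 2.0]
gripper_width: -0.005
```

Emit:
step_arm:
  deltas:
    - [0,-0.0005,0,0,0,0,1]

```text
time: 9.1
tool_pos: [0.5832, 0.0939, 0.0312]
tool_rot: [0.002, 0.718, 0.696, 0.002]
contact_force: [8.8, -0.1, 2.8]
gripper_width: -0.002
```

Emit:
step_arm:
  deltas:
    - [0,-0.0005,0,0,0,0,1]

```text
time: 9.2
tool_pos: [0.5829, 0.0939, 0.0313]
tool_rot: [0.002, 0.718, 0.696, 0.002]
contact_force: [7.7, -1.8, 2.0]
gripper_width: 0.0
```

Emit:
step_arm:
  deltas:
    - [0,-0.0005,0,0,0,0,1]

```text
time: 9.3
tool_pos: [0.5824, 0.0939, 0.0313]
tool_rot: [0.002, 0.718, 0.696, 0.002]
contact_force: [9.0, -0.2, 1.7]
gripper_width: 0.0
```

Emit:
step_arm:
  deltas:
    - [0,-0.0005,0,0,0,0,1]

```text
time: 9.4
tool_pos: [0.5813, 0.0939, 0.0309]
tool_rot: [0.002, 0.718, 0.696, 0.002]
contact_force: [8.2, -0.3, 0.1]
gripper_width: -0.002
```

Emit:
step_arm:
  deltas:
    - [0,-0.0005,0,0,0,0,1]

```text
time: 9.5
tool_pos: [0.5807, 0.0939, 0.0306]
tool_rot: [0.002, 0.718, 0.696, 0.002]
contact_force: [8.9, -0.8, 0.9]
gripper_width: -0.001
```

Emit:
step_arm:
  deltas:
    - [0,-0.0005,0,0,0,0,1]

```text
time: 9.6
tool_pos: [0.5803, 0.094, 0.0306]
tool_rot: [0.002, 0.718, 0.696, 0.002]
contact_force: [9.2, -0.2, -0.3]
gripper_width: -0.003
```

Emit:
step_arm:
  deltas:
    - [0,-0.0005,0,0,0,0,1]

```text
time: 9.7
tool_pos: [0.5799, 0.094, 0.0307]
tool_rot: [0.002, 0.718, 0.696, 0.002]
contact_force: [10.2, -0.6, -0.3]
gripper_width: -0.003
```

Emit:
step_arm:
  deltas:
    - [0,0,0,0,0,0,1]

```text
time: 9.8
tool_pos: [0.5799, 0.094, 0.0306]
tool_rot: [0.002, 0.718, 0.696, 0.002]
contact_force: [8.2, -1.6, -0.7]
gripper_width: 0.002
```

Emit:
step_arm:
  deltas:
    - [0,-0.0005,0,0,0,0,1]

```text
time: 9.9
tool_pos: [0.5796, 0.094, 0.0307]
tool_rot: [0.002, 0.718, 0.696, 0.002]
contact_force: [10.1, 0.6, -0.2]
gripper_width: 0.0
```

Emit:
step_arm:
  deltas:
    - [0,-0.0005,0,0,0,0,1]

```text
time: 10.0
tool_pos: [0.5796, 0.094, 0.031]
tool_rot: [0.002, 0.718, 0.696, 0.002]
contact_force: [12.2, -0.4, -0.3]
gripper_width: -0.001
```

Force is climbing: the hard stop. I back off gently and see whether the tray follows.

Emit:
step_arm:
  deltas:
    - [0,0.001,0,0,0,0,1]
    - [0,0.002,0,0,0,0,1]
    - [0,0.003,0,0,0,0,1]
    - [0,0.004,0,0,0,0,1]

```text
time: 10.4
tool_pos: [0.5801, 0.094, 0.0295]
tool_rot: [-0.001, 0.718, 0.696, -0.001]
contact_force: [1.1, -0.0, 1.5]
gripper_width: -0.005
```

Emit:
step_arm:
  deltas:
    - [0,0.001,0,0,0,0,1]
    - [0,0.002,0,0,0,0,1]
    - [0,0.003,0,0,0,0,1]
    - [0,0.004,0,0,0,0,1]

```text
time: 10.8
tool_pos: [0.5842, 0.0939, 0.0291]
tool_rot: [-0.001, 0.718, 0.696, -0.001]
contact_force: [0.0, 0.6, -0.2]
gripper_width: 0.005
```

Emit:
step_arm:
  deltas:
    - [0,0.01,0,0,0,0,1]
    - [0,0.02,0,0,0,0,1]
    - [0,0.02,-0.04,0,0,0,1]
    - [0,0.02,-0.085,0,0,0,0]
    - [0,0.02,-0.13,0,0,0,-1]
    - [0,0.02,-0.17,0,0,0,-1]
    - [0,0.02,-0.17,0,0,0,-1]

```text
time: 11.5
tool_pos: [0.61, 0.0933, 0.2088]
tool_rot: [0.005, 0.718, 0.696, 0.005]
contact_force: [1.1, 0.9, 0.8]
gripper_width: 0.681
```

```bash
python3 - <<'E'
from h import *
import pickle
c=manip.get_calibration("wrist");pickle.dump(c,open("w4.pkl","wb"))
f=manip.grab_frame("wrist"); g=cv2.cvtColor(f,cv2.COLOR_RGB2BGR); cv2.imwrite("pics/w4.png",cv2.resize(g[0:330,20:400],None,fx=1.8,fy=1.8,interpolation=cv2.INTER_CUBIC))
s=manip.state(); print(s["time"],s["tool_pos"],s["tool_rot"],s["joint_pos"])
E
```

```text
11.55 [0.60820225 0.09322664 0.20490345] [0.0029896  0.71834113 0.69567686 0.00328473] [ 3.12148630e-02  2.61181109e-02  1.64660863e+00 -2.13607032e-06
  1.45998282e+00  6.32688948e-02]
```

View pics/w4.png

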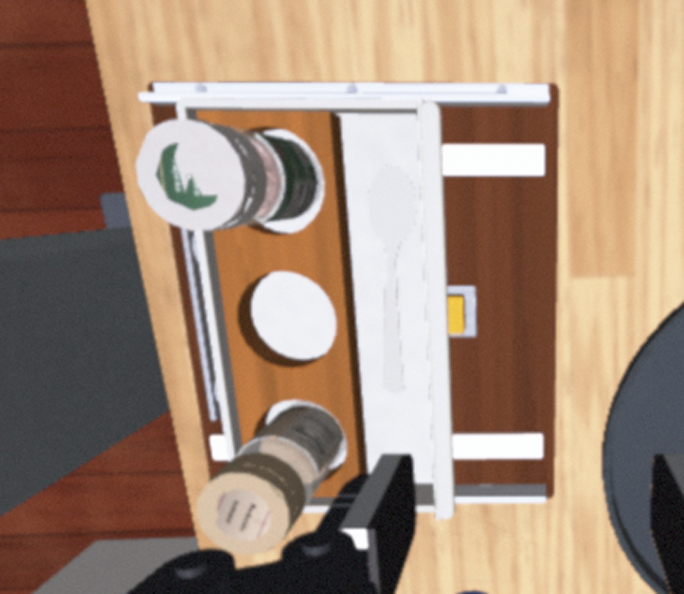

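```bash
python3 - <<'E'
from h import *
import pickle
np.set_printoptions(precision=4,suppress=True)
c=pickle.load(open("w4.pkl","rb"))
Z=lambda x,y:((x+.5)/1.8-.5+20,(y+.5)/1.8-.5)
pts={"lipcrest":(430,200,.064),"lipcrest2":(436,400,.064),"liprear":(443,300,.059),"frontout1":(180,110,.049),"frontout2":(235,450,.049),"holeL":(239,315,.04),"holeR":(338,318,.04),"holeT":(290,269,.04),"holeB":(290,365,.04),"catch":(457,315,.025),
"s2hole":(325,185,.04),"s3holeR":(347,445,.04),"guideFL":(140,97,.03)}
for k,(x,y,z) in pts.items(): print(k,onz(0,*Z(x,y),z,c))
# white floor centroid
g=cv2.imread("pics/w4.png")
w=cv2.inRange(g,(190,190,190),(255,255,255))[255:380,230:350]
cs,_=cv2.findContours(w,cv2.RETR_EXTERNAL,cv2.CHAIN_APPROX_NONE); k=max(cs,key=cv2.contourArea); print(cv2.contourArea(k),cv2.fitEllipse(k),k[:,0].min(0)+[230,255],k[:,0].max(0)+[230,255])
E
```

```text
lipcrest [0.5628 0.1601 0.064 ]
lipcrest2 [0.5581 0.0578 0.064 ]
liprear [0.5649 0.1102 0.059 ]
frontout1 [0.4429 0.2058 0.049 ]
frontout2 [0.4399 0.0269 0.049 ]
holeL [0.4506 0.1025 0.04  ]
holeR [0.5042 0.099  0.04  ]
holeT [0.4818 0.1265 0.04  ]
holeB [0.4743 0.0732 0.04  ]
catch [0.5676 0.0954 0.025 ]
s2hole [0.5058 0.1689 0.04  ]
s3holeR [0.5004 0.0238 0.04  ]
guideFL [0.4142 0.2149 0.03  ]
5530.0 ((63.43667984008789, 60.197147369384766), (75.07759857177734, 93.82292175292969), 138.98187255859375) [252 272] [335 358]
```

Emit:
step_arm:
  deltas:
    - [-0.045,-0.0178,0,0,0,0,-1]
    - [-0.09,-0.0356,0,0,0,0,-1]
    - [-0.135,-0.0533,0,0,0,0,-1]
    - [-0.18,-0.0711,0,0,0,0,-1]
    - [-0.225,-0.0889,0,0,0,0,-1]
    - [-0.27,-0.1066,0,0,0,0,-1]
    - [-0.3,-0.1185,0,0,0,0,-1]
    - [-0.318,-0.1256,0,0,0,0,-1]
    - [-0.318,-0.1256,0,0,0,0,-1]
    - [-0.318,-0.1256,0,0,0,0,-1]

```text
time: 12.55
tool_pos: [0.4689, -0.2204, 0.1984]
tool_rot: [-0.001, 0.719, 0.695, 0.0]
contact_force: [0.7, 0.3, -0.2]
gripper_width: 1.002
```

```bash
python3 - <<'E'
from h import *
import pickle
c=manip.get_calibration("wrist");pickle.dump(c,open("w5.pkl","wb"))
f=manip.grab_frame("wrist"); g=cv2.cvtColor(f,cv2.COLOR_RGB2BGR); cv2.imwrite("pics/w5.png",g)
t=cv2.cvtColor(manip.grab_frame("top"),cv2.COLOR_RGB2BGR);cv2.imwrite("pics/t5.png",t);cv2.imwrite("pics/t5z.png",cv2.resize(t[180:290,240:445],None,fx=3.9,fy=3.9,interpolation=cv2.INTER_CUBIC))
s=manip.state(); print(s["time"],s["tool_pos"],s["tool_rot"],s["joint_pos"])
E
```

```text
12.65 [ 0.46941808 -0.21972415  0.19887709] [-7.68358551e-04  7.17979134e-01  6.96064201e-01  2.22517266e-05] [-5.81662341e-01 -1.98745359e-01  1.86773283e+00  3.79417047e-04
  1.47409545e+00 -5.50705610e-01]
```

View pics/w5.png

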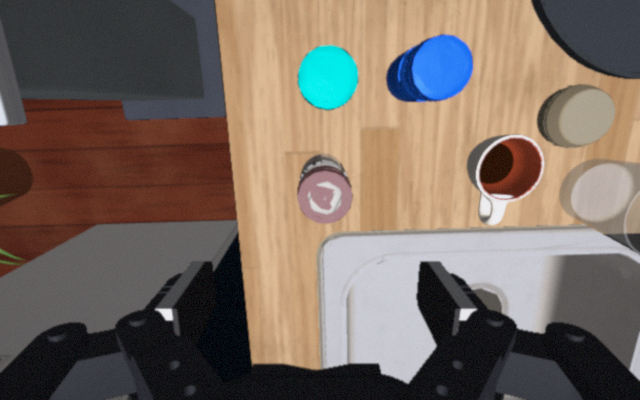

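View pics/t5z.png

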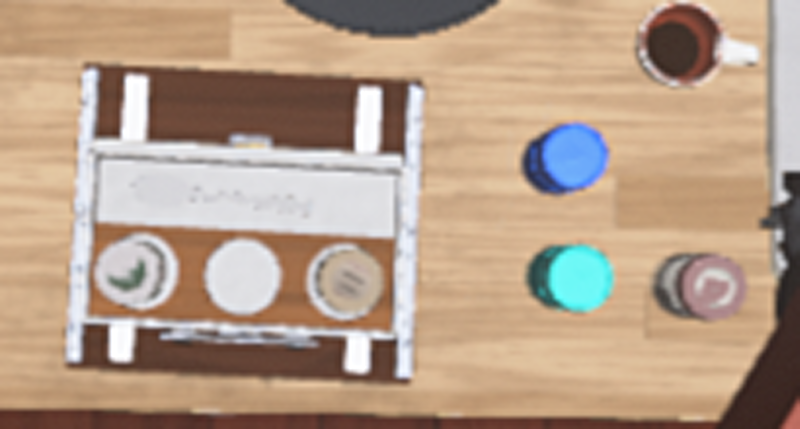

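```bash
python3 - <<'E'
from h import *
import pickle
np.set_printoptions(precision=4,suppress=True)
c=pickle.load(open("w5.pkl","rb"))
g=cv2.imread("pics/w5.png"); h=cv2.cvtColor(g,cv2.COLOR_BGR2HSV)
m=cv2.inRange(h[140:240,280:370],(165,40,90),(180,160,255))|cv2.inRange(h[140:240,280:370],(0,40,90),(6,160,255))
cs,_=cv2.findContours(cv2.morphologyEx(m,cv2.MORPH_CLOSE,np.ones((9,9))),cv2.RETR_EXTERNAL,cv2.CHAIN_APPROX_NONE); k=max(cs,key=cv2.contourArea)
print(k[:,0].min(0)+[280,140],k[:,0].max(0)+[280,140],cv2.minEnclosingCircle(k))
for z in (.09,.098): print("pink",onz(0,325,194.5,z,c),onz(0,298,194.5,z,c),onz(0,353,194.5,z,c))
T=lambda x,y:((x+.5)/3.9-.5+240,(y+.5)/3.9-.5+180)
print("top pink",onz("top",*T(713,288),.098))
for z in (.02,.03,.04): print("hole",z,onz("top",*T(242.5,276),z))
t=cv2.imread("pics/t5z.png")
for n,(x0,x1,y0,y1) in {"hole":(195,290,232,320)}.items():
    w=cv2.inRange(t[y0:y1,x0:x1],(185,185,185),(255,255,255)); cs,_=cv2.findContours(w,cv2.RETR_EXTERNAL,cv2.CHAIN_APPROX_NONE); k=max(cs,key=cv2.contourArea); (cx,cy),r=cv2.minEnclosingCircle(k); print(n,cx+x0,cy+y0,r,k[:,0].min(0)+[x0,y0],k[:,0].max(0)+[x0,y0])
print("s2",onz("top",*T(127,271),.12),"s3",onz("top",*T(350,282),.12))
print("lip",onz("top",*T(245,150),.062),onz("top",*T(100,145),.062),onz("top",*T(400,161),.062))
print("front",onz("top",*T(90,320),.049),onz("top",*T(392,333),.049))
E
```

```text
[298 166] [351 222] ((44.336387634277344, 54.36036682128906), 28.694744110107422)
pink [ 0.4748 -0.2211  0.09  ] [ 0.4525 -0.2204  0.09  ] [ 0.4978 -0.2218  0.09  ]
pink [ 0.4746 -0.219   0.098 ] [ 0.453  -0.2183  0.098 ] [ 0.497  -0.2197  0.098 ]
top pink [ 0.4722 -0.2205  0.098 ]
hole 0.02 [0.4744 0.0982 0.02  ]
hole 0.03 [0.4745 0.098  0.03  ]
hole 0.04 [0.4746 0.0979 0.04  ]
hole 242.3938217163086 276.3011589050293 37.16022872924805 [206 240] [279 312]
s2 [0.4776 0.1723 0.12  ] s3 [0.4727 0.0257 0.12  ]
lip [0.5624 0.0974 0.062 ] [0.5641 0.1985 0.062 ] [ 0.5566 -0.011   0.062 ]
front [0.4425 0.2035 0.049 ] [ 0.4367 -0.0077  0.049 ]
```

Emit:
step_arm:
  deltas:
    - [0,0.0044,0.03,0,0,0,-1]
    - [0,0.0044,0.06,0,0,0,-1]
    - [0,0.0044,0.09,0,0,0,-1]
    - [0,0.0044,0.11,0,0,0,-1]
    - [0,0.0044,0.12,0,0,0,-1]
    - [0,0.0044,0.128,0,0,0,-1]
    - [0,0.0044,0.128,0,0,0,-1]

```text
time: 13.35
tool_pos: [0.4736, -0.2202, 0.0712]
tool_rot: [-0.0, 0.718, 0.696, -0.0]
contact_force: [0.1, 0.3, 0.0]
gripper_width: 1.0
```

```bash
python3 - <<'E'
from h import *
c=manip.get_calibration("wrist")
f=manip.grab_frame("wrist"); g=cv2.cvtColor(f,cv2.COLOR_RGB2BGR); cv2.imwrite("pics/w6.png",g)
s=manip.state(); print(s["time"],s["tool_pos"],s["contact_force"],onz(0,325,194.5,.098,c))
t=cv2.cvtColor(manip.grab_frame("scene"),cv2.COLOR_RGB2BGR);cv2.imwrite("pics/s6.png",cv2.resize(t[200:300,170:300],None,fx=6,fy=6,interpolation=cv2.INTER_CUBIC))
E
```

```text
13.4 [ 0.47411794 -0.22064331  0.07216927] [-1.03938036 -0.58683588 -0.34740593] [ 0.47699427 -0.1853607   0.098     ]
```

View pics/w6.png

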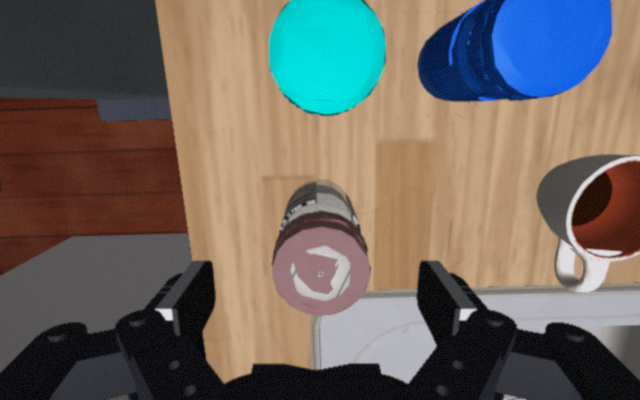

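View pics/s6.png

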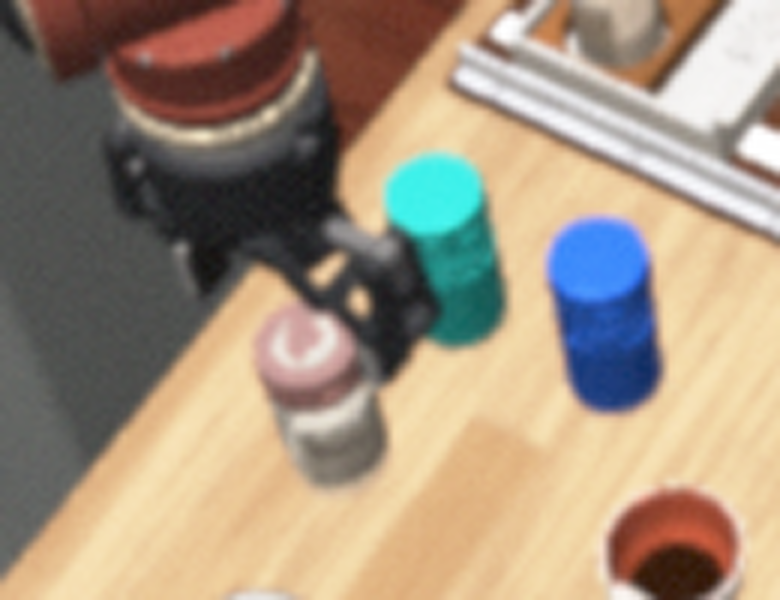

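```bash
python3 - <<'E'
from h import *
c=manip.get_calibration("wrist"); f,cx,cy,R,t=cam(0,c)
for (u,v) in ((213,262),(420,262),(208,320),(437,320)):
  for dep in (.13,.141,.15): print(u,v,dep,R.T@(np.array([(u-cx)/f*dep,(v-cy)/f*dep,dep])-t))
for z in (.09,.098): print(onz(0,322,268,z,c))
print(manip.state()["tool_pos"])
E
```

```text
213 262 0.13 [ 0.43434527 -0.20594113  0.11955148]
213 262 0.141 [ 0.43091891 -0.21072496  0.10951765]
213 262 0.15 [ 0.42811553 -0.214639    0.10130816]
420 262 0.13 [ 0.51267116 -0.20836509  0.11964413]
420 262 0.141 [ 0.51587237 -0.21335402  0.10961814]
420 262 0.15 [ 0.51849155 -0.21743587  0.10141505]
208 320 0.13 [ 0.43179431 -0.22694189  0.12572799]
208 320 0.141 [ 0.4281521  -0.2335027   0.11621679]
208 320 0.15 [ 0.42517211 -0.23887064  0.1084349 ]
437 320 0.13 [ 0.51844469 -0.22962347  0.12583049]
437 320 0.141 [ 0.52213443 -0.23641118  0.11632796]
437 320 0.15 [ 0.52515332 -0.24196476  0.10855316]
[ 0.47569624 -0.22478363  0.09      ]
[ 0.47564992 -0.22071277  0.098     ]
[ 0.4744577  -0.22100725  0.07280479]
```

Emit:
step_arm:
  deltas:
    - [0,0.0007,0.008,0,0,0,-1]
    - [0,0.0007,0.015,0,0,0,-1]
    - [0,0.0007,0.021,0,0,0,-1]

```text
time: 13.75
tool_pos: [0.4743, -0.2208, 0.0503]
tool_rot: [0.0, 0.718, 0.696, 0.0]
contact_force: [-0.6, -0.3, 0.2]
gripper_width: 0.996
```

Emit:
step_arm:
  deltas:
    - [0,0,0.007,0,0,0,-1]
    - [0,0,0.014,0,0,0,-1]
    - [0,0,0.02,0,0,0,-1]
    - [0,0,0.022,0,0,0,-1]

```text
time: 14.15
tool_pos: [0.4737, -0.2204, 0.0276]
tool_rot: [-0.001, 0.718, 0.696, -0.0]
contact_force: [-0.6, -0.4, -0.5]
gripper_width: 1.0
```

```bash
python3 - <<'E'
from h import *
c=manip.get_calibration("wrist")
f=manip.grab_frame("wrist"); g=cv2.cvtColor(f,cv2.COLOR_RGB2BGR); cv2.imwrite("pics/w7.png",g)
s=manip.state(); print(s["time"],s["tool_pos"],s["contact_force"])
t=cv2.cvtColor(manip.grab_frame("scene"),cv2.COLOR_RGB2BGR);cv2.imwrite("pics/s7.png",cv2.resize(t[200:300,170:300],None,fx=6,fy=6,interpolation=cv2.INTER_CUBIC))
E
```

```text
14.2 [ 0.47378146 -0.22046156  0.02768079] [-0.59815305 -0.14019267  0.67417053]
```

View pics/w7.png

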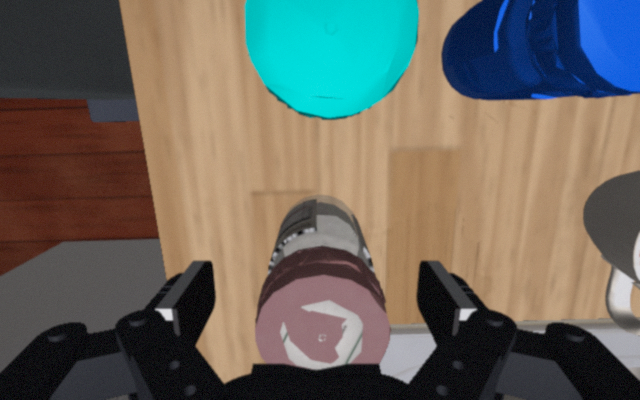

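View pics/s7.png

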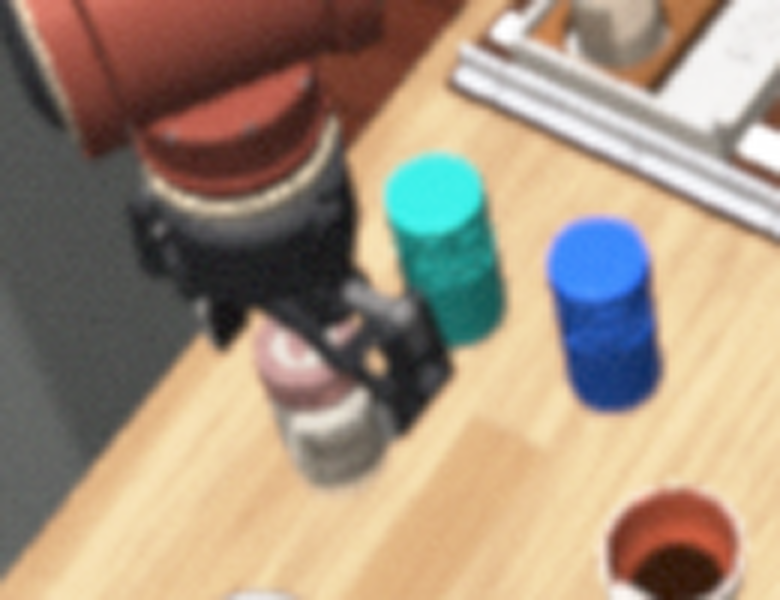

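Emit:
step_arm:
  deltas:
    - [0,0,0.004,0,0,0,-1]
    - [0,0,0.007,0,0,0,-1]

```text
time: 14.45
tool_pos: [0.4746, -0.2209, 0.0218]
tool_rot: [0.0, 0.718, 0.696, 0.0]
contact_force: [-0.2, 0.9, -0.4]
gripper_width: 0.994
```

Emit:
step_arm:
  deltas:
    - [0,0.0005,0,0,0,0,0]
    - [0,0.0005,0,0,0,0,0.1]
    - [0,0.0005,0,0,0,0,0.2]
    - [0,0.0005,0,0,0,0,1]
    - [0,0.0005,0,0,0,0,1]
    - [0,0.0005,0,0,0,0,1]
    - [0,0.0005,0,0,0,0,1]

```text
time: 15.15
tool_pos: [0.4753, -0.2211, 0.0222]
tool_rot: [0.001, 0.718, 0.696, 0.0]
contact_force: [0.9, 0.4, 2.3]
gripper_width: 0.514
```

```bash
python3 - <<'E'
from h import *
f=manip.grab_frame("wrist"); g=cv2.cvtColor(f,cv2.COLOR_RGB2BGR); cv2.imwrite("pics/w8.png",g)
s=manip.state(); print(s["time"],s["tool_pos"],s["contact_force"],s["gripper_width"]*85)
E
```

```text
15.2 [ 0.47533385 -0.22107779  0.02221646] [ 1.35247699 -0.56927342  3.53451944] 43.738249606024034
```

View pics/w8.png

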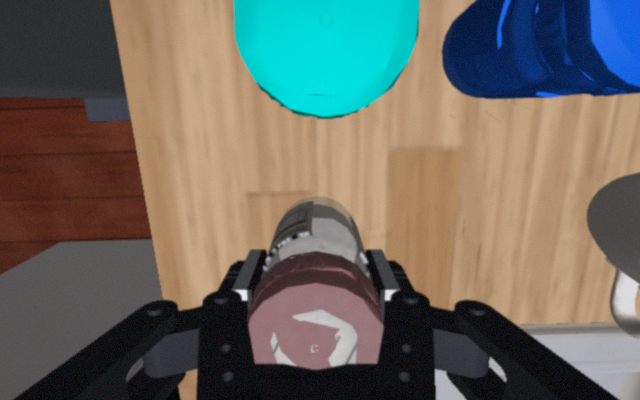

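Emit:
step_arm:
  deltas:
    - [0,0,-0.004,0,0,0,1]
    - [0,0,-0.014,0,0,0,1]
    - [0,0,-0.034,0,0,0,1]
    - [0,0,-0.064,0,0,0,1]
    - [0,0,-0.094,0,0,0,1]
    - [0,0,-0.124,0,0,0,1]
    - [0,0,-0.144,0,0,0,1]
    - [0,0,-0.152,0,0,0,1]
    - [0,0,-0.155,0,0,0,1]

```text
time: 16.1
tool_pos: [0.4749, -0.2209, 0.1775]
tool_rot: [0.001, 0.718, 0.696, 0.0]
contact_force: [0.0, 0.3, -2.4]
gripper_width: 0.51
```

Emit:
step_arm:
  deltas:
    - [0.008,-0.0002,0,0,0,0,1]
    - [0.024,-0.0007,0,0,0,0,1]
    - [0.05,-0.0015,0,0,0,0,1]
    - [0.08,-0.0025,0,0,0,0,1]
    - [0.115,-0.0036,0,0,0,0,1]
    - [0.15,-0.0047,0,0,0,0,1]
    - [0.185,-0.0057,0,0,0,0,1]
    - [0.22,-0.0068,0,0,0,0,1]
    - [0.25,-0.0078,0,0,0,0,1]
    - [0.275,-0.0085,0,0,0,0,1]
    - [0.295,-0.0091,0,0,0,0,1]
    - [0.308,-0.0095,0,0,0,0,1]
    - [0.316,-0.0098,0,0,0,0,1]
    - [0.3195,-0.0099,0,0,0,0,1]
    - [0.3195,-0.0099,0,0,0,0,1]
    - [0.3195,-0.0099,0,0,0,0,1]

```text
time: 17.7
tool_pos: [0.4752, 0.0983, 0.1766]
tool_rot: [0.0, 0.719, 0.695, -0.0]
contact_force: [0.1, -0.8, -2.9]
gripper_width: 0.512
```

```bash
python3 - <<'E'
from h import *
import pickle
c=manip.get_calibration("wrist"); s=manip.state(); pickle.dump((c,s),open("w9.pkl","wb"))
f=manip.grab_frame("wrist"); g=cv2.cvtColor(f,cv2.COLOR_RGB2BGR); cv2.imwrite("pics/w9.png",g)
print(s["time"],s["tool_pos"],s["tool_rot"],s["contact_force"],s["gripper_width"]*85)
t=cv2.cvtColor(manip.grab_frame("scene"),cv2.COLOR_RGB2BGR);cv2.imwrite("pics/s9.png",t);cv2.imwrite("pics/s9z.png",cv2.resize(t[120:250,230:370],None,fx=5,fy=4.6)[:,:])
E
```

```text
17.7 [0.47519554 0.09832817 0.17663551] [ 5.90065738e-05  7.18611305e-01  6.95411942e-01 -1.40470242e-04] [ 0.11976281 -0.75572577 -2.86869865] 43.5076933631604
```

View pics/w9.png

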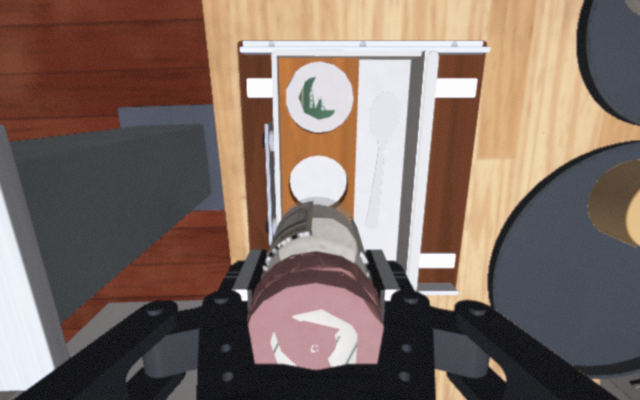

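View pics/s9z.png

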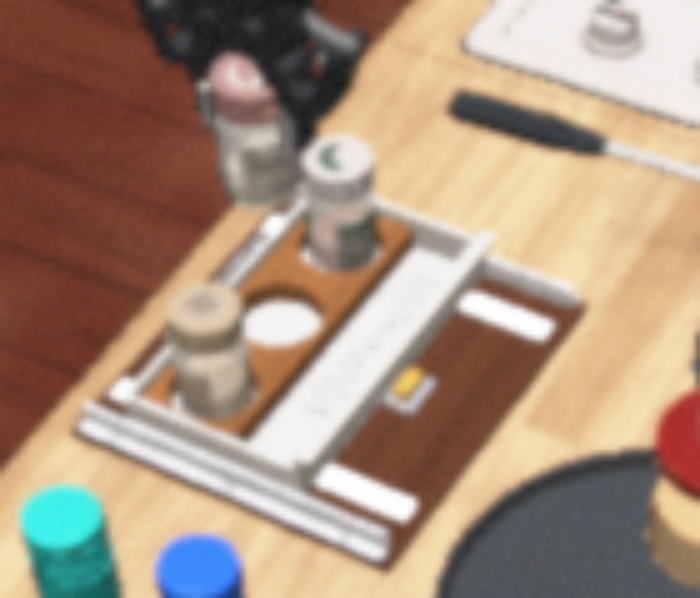

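```bash
python3 - <<'E'
from h import *
import pickle
g=cv2.imread("pics/w9.png"); cv2.imwrite("pics/w9z.png",cv2.resize(g[40:300,230:500],None,fx=2.9,fy=2.3*1,interpolation=cv2.INTER_CUBIC))
E
```

```text
(no output)
```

View pics/w9z.png

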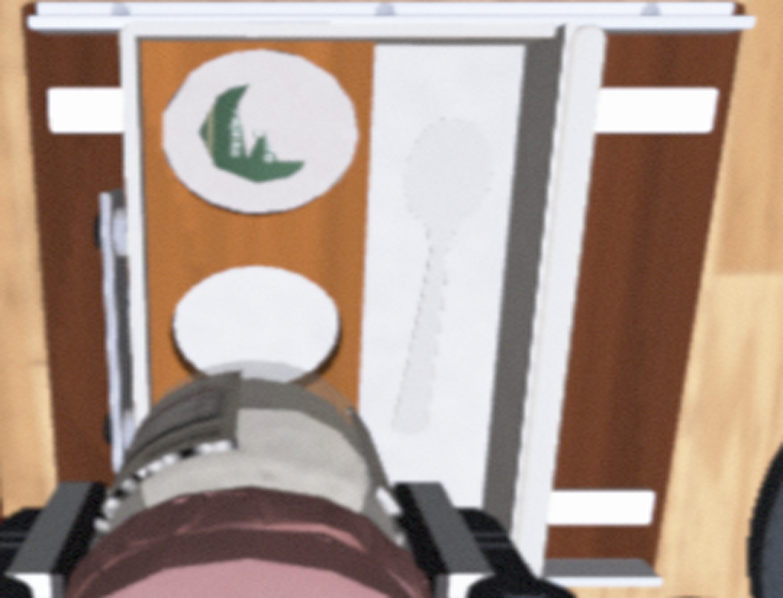

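```bash
python3 - <<'E'
from h import *
import pickle
np.set_printoptions(precision=4,suppress=True)
c,s=pickle.load(open("w9.pkl","rb"))
Z=lambda x,y:((x+.5)/2.9-.5+230,(y+.5)/2.3-.5+40)
for k,(x,y,z) in {"L":(171,330,.04),"R":(341,330,.04),"T":(256,265,.04),"jarlidL/R":(260,131,.12),"lip":(563,300,.064),"front":(131,300,.049),"frontout":(122,60,.049)}.items(): print(k,onz(0,*Z(x,y),z,c))
# held lid edges at z=.2524 level
zt=s["tool_pos"][2]-.0222+.098
print("lid",onz(0,248,318,zt,c),onz(0,384,318,zt,c)); print("lid top edge",onz(0,316,283,zt,c))
E
```

```text
L [0.4492 0.1015 0.04  ]
R [0.502  0.0998 0.04  ]
T [0.4764 0.1261 0.04  ]
jarlidL/R [0.4782 0.1736 0.12  ]
lip [0.5627 0.1143 0.064 ]
front [0.4387 0.1154 0.049 ]
frontout [0.4418 0.1995 0.049 ]
lid [0.4535 0.1084 0.2524] [0.4945 0.1071 0.2524]
lid top edge [0.4744 0.1195 0.2524]
```

Emit:
step_arm:
  deltas:
    - [0.0005,0.0008,0.005,0,0,0,1]
    - [0.0005,0.0008,0.02,0,0,0,1]
    - [0.0005,0.0008,0.04,0,0,0,1]
    - [0.0005,0.0008,0.06,0,0,0,1]
    - [0.0005,0.0008,0.08,0,0,0,1]
    - [0.0005,0.0008,0.095,0,0,0,1]
    - [0.0005,0.0008,0.104,0,0,0,1]
    - [0.0005,0.0008,0.108,0,0,0,1]
    - [0.0005,0.0008,0.108,0,0,0,1]

```text
time: 18.7
tool_pos: [0.4759, 0.0993, 0.0684]
tool_rot: [-0.0, 0.718, 0.696, -0.0]
contact_force: [0.4, 0.4, -2.2]
gripper_width: 0.51
```

```bash
python3 - <<'E'
from h import *
c=manip.get_calibration("wrist"); s=manip.state()
f=manip.grab_frame("wrist"); g=cv2.cvtColor(f,cv2.COLOR_RGB2BGR); cv2.imwrite("pics/w10.png",cv2.resize(g[100:400,150:500],None,fx=2,fy=2))
print(s["time"],s["tool_pos"],s["contact_force"])
t=cv2.cvtColor(manip.grab_frame("scene"),cv2.COLOR_RGB2BGR);cv2.imwrite("pics/s10z.png",cv2.resize(t[130:250,230:370],None,fx=5,fy=5,interpolation=cv2.INTER_CUBIC))
E
```

```text
18.7 [0.47589588 0.09928587 0.06840626] [ 0.36375719  0.40330503 -2.21352688]
```

View pics/w10.png

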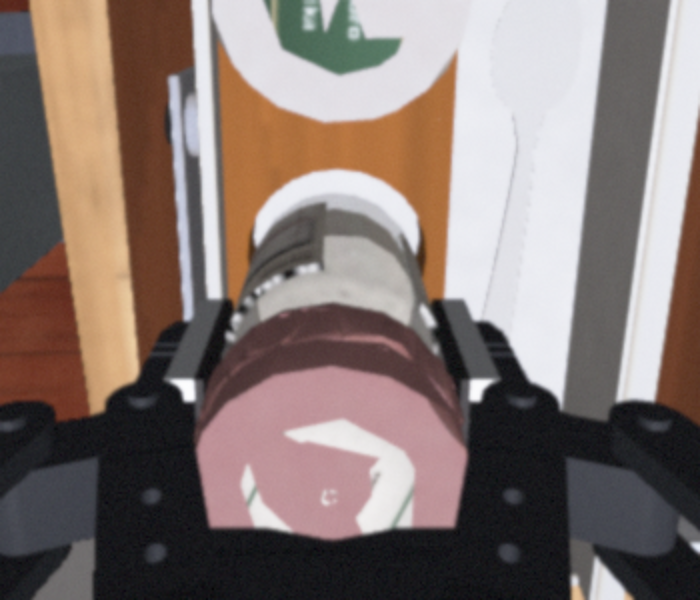

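View pics/s10z.png

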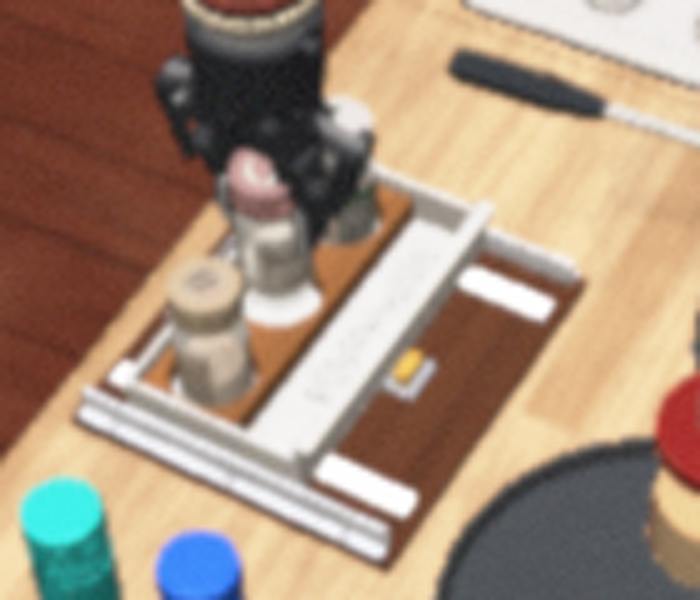

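Emit:
step_arm:
  deltas:
    - [0,0,0.004,0,0,0,1]
    - [0,0,0.008,0,0,0,1]
    - [0,0,0.012,0,0,0,1]

```text
time: 19.1
tool_pos: [0.4762, 0.0993, 0.0567]
tool_rot: [0.0, 0.718, 0.696, 0.0]
contact_force: [-0.2, 0.1, -1.7]
gripper_width: 0.509
```

Emit:
step_arm:
  deltas:
    - [0,0,0.003,0,0,0,1]
    - [0,0,0.006,0,0,0,1]
    - [0,0,0.009,0,0,0,1]

```text
time: 19.4
tool_pos: [0.4759, 0.0993, 0.0474]
tool_rot: [-0.0, 0.718, 0.696, -0.0]
contact_force: [-0.3, -0.5, -1.6]
gripper_width: 0.51
```

Emit:
step_arm:
  deltas:
    - [0,0,0.001,0,0,0,1]
    - [0,0,0.002,0,0,0,1]

```text
time: 19.6
tool_pos: [0.476, 0.0993, 0.0456]
tool_rot: [-0.0, 0.718, 0.696, -0.0]
contact_force: [0.1, 0.3, -1.3]
gripper_width: 0.511
```

Emit:
step_arm:
  deltas:
    - [0,0,0.001,0,0,0,1]

```text
time: 19.7
tool_pos: [0.4761, 0.0993, 0.0447]
tool_rot: [0.0, 0.718, 0.696, 0.0]
contact_force: [0.2, 0.6, -1.6]
gripper_width: 0.514
```

Emit:
step_arm:
  deltas:
    - [0,0,0.001,0,0,0,1]

```text
time: 19.8
tool_pos: [0.4761, 0.0993, 0.0438]
tool_rot: [0.0, 0.718, 0.696, 0.0]
contact_force: [-0.1, 0.0, -0.9]
gripper_width: 0.511
```

Emit:
step_arm:
  deltas:
    - [0,0,0.001,0,0,0,1]

```text
time: 19.9
tool_pos: [0.4761, 0.0993, 0.0427]
tool_rot: [0.0, 0.718, 0.696, 0.0]
contact_force: [-0.5, 0.5, -1.5]
gripper_width: 0.511
```

Emit:
step_arm:
  deltas:
    - [0,0,0.001,0,0,0,1]

```text
time: 20.0
tool_pos: [0.4761, 0.0994, 0.0421]
tool_rot: [-0.0, 0.718, 0.696, 0.0]
contact_force: [-2.0, -0.1, 6.2]
gripper_width: 0.512
```

Emit:
step_arm:
  deltas:
    - [0,0,0.0005,0,0,0,1]

```text
time: 20.1
tool_pos: [0.4762, 0.0994, 0.0421]
tool_rot: [-0.0, 0.718, 0.696, -0.0]
contact_force: [-3.1, -0.6, 7.3]
gripper_width: 0.516
```

Emit:
step_arm:
  deltas:
    - [0,0,-0.0008,0,0,0,1]

```text
time: 20.2
tool_pos: [0.4762, 0.0994, 0.0423]
tool_rot: [0.0, 0.718, 0.696, 0.0]
contact_force: [-0.0, -0.2, -0.8]
gripper_width: 0.513
```

Emit:
step_arm:
  deltas:
    - [0,0,0,0,0,0,-0.05]
    - [0,0,0,0,0,0,-0.12]
    - [0,0,0,0,0,0,-0.2]
    - [0,0,0,0,0,0,-0.3]
    - [0,0,0,0,0,0,-0.4]
    - [0,0,0,0,0,0,-0.5]
    - [0,0,0,0,0,0,-0.5]

```text
time: 20.9
tool_pos: [0.476, 0.0993, 0.042]
tool_rot: [0.0, 0.718, 0.696, 0.0]
contact_force: [-0.8, -0.0, -0.4]
gripper_width: 0.749
```

```bash
python3 - <<'E'
from h import *
f=manip.grab_frame("wrist"); g=cv2.cvtColor(f,cv2.COLOR_RGB2BGR); cv2.imwrite("pics/w11.png",g)
s=manip.state(); print(s["time"],s["tool_pos"],s["contact_force"],s["gripper_width"]*85)
E
```

```text
20.95 [0.47600862 0.09931331 0.04203386] [-0.29434622  0.15115298 -0.58889264] 63.76339952079195
```

View pics/w11.png

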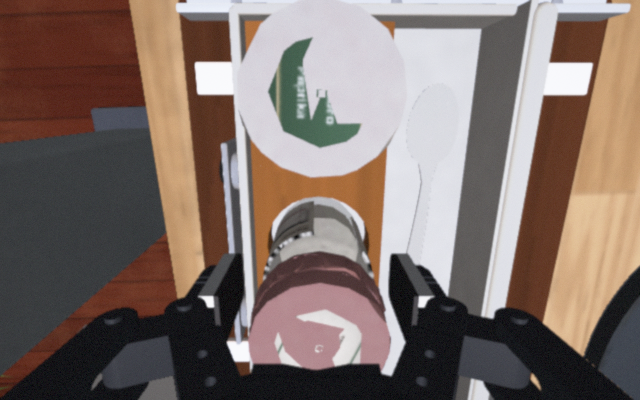

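Both pads are clear of the lid (242 and 392 px against the lid's 250–388), so I rise straight up.

Emit:
step_arm:
  deltas:
    - [0,0,-0.005,0,0,0,-0.5]
    - [0,0,-0.015,0,0,0,-0.5]
    - [0,0,-0.03,0,0,0,-0.5]
    - [0,0,-0.05,0,0,0,-0.5]
    - [0,0,-0.08,0,0,0,-0.5]
    - [0,0,-0.12,0,0,0,-0.5]
    - [0,0,-0.16,0,0,0,-0.5]
    - [0,0,-0.18,0,0,0,-0.5]
    - [0,0,-0.185,0,0,0,-0.5]

```text
time: 21.85
tool_pos: [0.4779, 0.0995, 0.2318]
tool_rot: [0.003, 0.718, 0.696, 0.003]
contact_force: [-0.2, 0.3, 0.7]
gripper_width: 0.748
```

Emit:
step_arm:
  deltas:
    - [0.03,0.04,0,0,0,0,-0.5]
    - [0.06,0.08,0,0,0,0,-0.5]
    - [0.085,0.12,0,0,0,0,-0.5]
    - [0.1,0.15,0,0,0,0,-0.5]
    - [0.1,0.15,0,0,0,0,-0.5]
    - [0.1,0.15,0,0,0,0,-0.5]

```text
time: 22.45
tool_pos: [0.6284, 0.1945, 0.2249]
tool_rot: [-0.001, 0.718, 0.696, -0.002]
contact_force: [-0.2, -0.4, 0.5]
gripper_width: 0.748
```

```bash
python3 - <<'E'
from h import *
s=manip.state(); print(s["time"],s["tool_pos"],s["contact_force"],s["gripper_width"]*85)
c=manip.get_calibration("wrist")
f=manip.grab_frame("wrist"); cv2.imwrite("pics/w12.png",cv2.cvtColor(f,cv2.COLOR_RGB2BGR))
t=cv2.cvtColor(manip.grab_frame("scene"),cv2.COLOR_RGB2BGR);cv2.imwrite("pics/s12z.png",cv2.resize(t[130:250,230:370],None,fx=5,fy=5,interpolation=cv2.INTER_CUBIC))
E
```

```text
22.45 [0.62844138 0.1944683  0.22490663] [-0.23862571 -0.39015683  0.53658789] 63.615020994471145
```

View pics/w12.png

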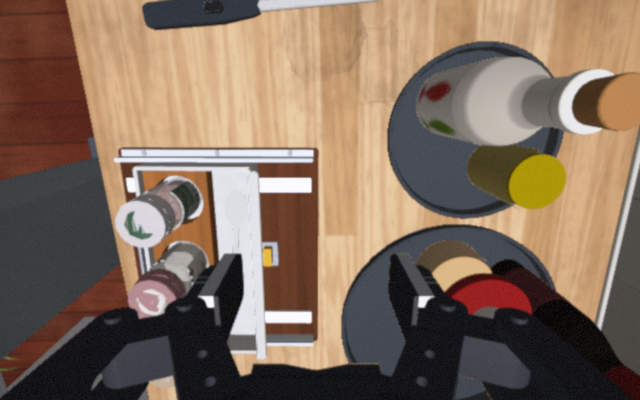

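View pics/s12z.png

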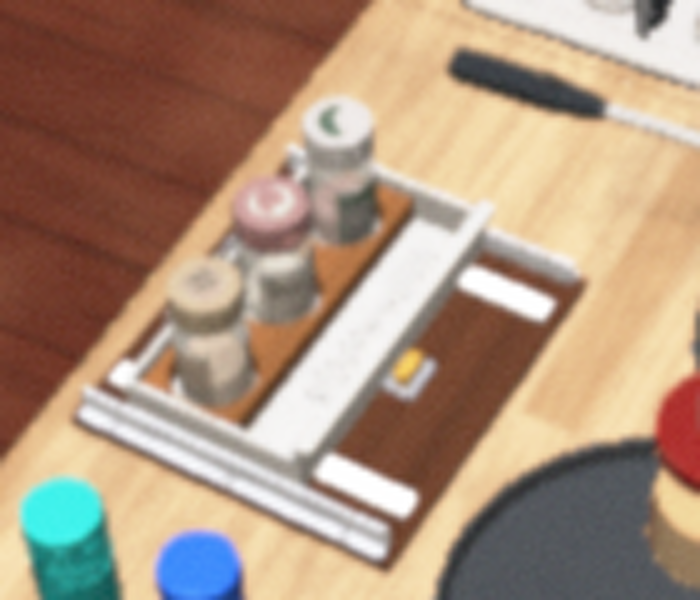

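The pink jar stands upright between its neighbours with its lid level with theirs. The brass catch shows behind the tray, at (408,365) in the scene crop and (268,256) in the wrist view. I'm handing in.

```bash
python3 - <<'E'
from plant import manip
print(manip.job_done())
E
```

```text
the job is handed in; nothing more can be done
None
```

The tray is pulled out and held by its catch, and the pink-lidded jar stands upright in the middle hole. I handed the job in at about 22.5 s.

**Tray:** I hooked the closed fingers behind the lip and dragged the tray about 51 mm. Dragging took about 5 N, and the force peaked at about 12 N at the hard stop. When I backed off, the force fell to zero and the tray did not follow. Both cameras show the brass catch risen behind it.

**Jar:** I lowered the jar until it touched down with its underside at about 20 mm, which is the tray floor height you gave. I then opened the fingers and lifted away cleanly. The last pictures show it upright in line with the two outer jars. Nothing else looks disturbed where those pictures reach; they leave out the espresso cup, tumbler and egg timer.

**What disagreed:**
- **Fingertip position:** The fingertips appeared 15–25 mm behind the TCP rather than 8 mm ahead of it. My first pass at the lip therefore went over the top without touching it, and I repeated it lower.
- **Tray travel:** The cameras gave 51 mm, while the arm's positions suggested about 49 mm. I placed the jar using the camera measurements of the hole.

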